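# Crank the bench lift up to the orange band

## Task

Fit the loose crank with the red grip onto the upright screw shaft of the green bench lift and wind it clockwise (seen from above) until the red pointer on the lift's table stands in the orange band of the gauge post. Leave the crank seated upright on the shaft and let go of it.

Things in the scene. Friction and masses are not known exactly. Their poses are not given: they have to be found in the camera images.
- crank_grip (a point): Centre of the crank's red grip, an upright sleeve 25 mm across, 50 mm high. It turns stiffly on its pin (0.03 N m): keeps its angle when carried, slips while cranking. The crank (0.12 kg) stands loose on its hub. Axes: z up, x from hub axis along the arm to the grip, 50 mm away. This point is 59 mm above the hub's underside, the arm's top 32 mm. A 24 mm balance ball is on the hub's far side.
- crank_hub (a point): Centre of the underside of the crank's dark steel hub, on its axis; axes as crank_grip. Hub 36 mm across, 31 mm high; 22 mm bore from below, closed 22 mm up. Two claws, 9 mm wide, hang 14 mm down on its +y and -y sides and push the shaft's cross pin round, after up to 80 degrees of free play.
- shaft (a point): Foot of the lift's upright screw shaft, on its axis, 75 mm above the bench on a green column. Shaft 16 mm thick, 24 mm tall, tapered tip; its brass cross pin (36 mm long) lies along this point's y, turning with the screw. The hub drops on, to 2 mm above this point, if the arm points along the pin, either way, within 35 degrees. Clockwise from above raises: 60 mm a turn, 0.15 N m, self-locking.
- jack: The green bench lift, fixed, base 225 x 100 mm; origin under the shaft's axis on the bench, x from the shaft to the table, z up. The 88 mm square table, with a grey steel block on it, is centred 125 mm along x; block top 58 mm above the bench at lift 0. On the table's -y side stands the gauge post, top 106 mm up, with white, orange and blue bands.
- lift (a joint): Height of the lift's table above its lowest position in m, 0 to 0.056; starts between 0 and 0.010. At 0.036 the red pointer is at the middle of the 16 mm high orange band; at 0.028 and 0.044 it is at the band's edges.
Things that resemble listed ones, but are neither listed nor needed, are in the scene too. What is shaped like the part that bears crank_grip but pink or purple is not meant.

How it is judged:
By the outcome, as a careful person would: the job done as asked, in the order asked, and still so for the second after the job is handed in, with the robot touching nothing.
It also fails if it takes over 51 s, if anything falls off the work surface, if the arm or the gripper's body presses on something with over 40 N, if the wrist force passes 120 N, or if a joint passes its speed limit or range.

## Robot

A 6-joint arm with a two-finger parallel gripper is mounted at the origin on a cart in front of the work surface, level with it; the furniture and walls round the work are solid. World frame = base frame: x ahead of the robot, y to its left, z up, the work surface at z = 0. Lengths are in mm, angles in rad, forces in N, time in s.
With the tool pointing down it reaches from about 250 to 800 mm from the base axis. Payload 8.5 kg.
Tool frame: the origin (TCP) lies midway between the tips of the shut fingers; the grasp point (between the pads) lies 19 mm behind it; z points along the fingers, y is the direction in which the jaws open and shut (so a half turn about z gives the same grasp; the last joint's range is limited). The gripper opens to 85 mm and grips with 20 to 120 N. Pads are 22 mm wide; open, the fingers measure 114 mm over their backs; the gripper's body (76 mm by 85 mm) begins 54 mm behind the grasp point. The pads swing forward as they close: fully open they stand 13 mm farther back than shut.
Start: joints at [-1.322, 0.238, -0.013, 1.319, 0, 1.571], TCP at [129.264, -508.792, 231.276] pointing down, gripper open.
Joint ranges: [-2.66, 2.66], [-1.03, 1.9], [-1.14, 1.46], [-1.82, 2.27], [-1.45, 1.34], [-3.14, 3.14]. Speed limits (rad/s): [2.22, 2.22, 2.79, 3.14, 3.14, 3.14].

## Interface

Orientations are given as a unit quaternion [x, y, z, w].
In Python, from rig import bot gives the robot as it stands.
- The arm moves only by the shell command python3 -m creep 'ROWS' [OPENING] [FORCE]. ROWS is JSON, a list of rows, each a list of 6 numbers: the shift along the world's x, y, z each as a share of 100 cm, from -1 to 1, then the turn, a rotation vector about the world's x, y, z each as a share of 360 degrees, from -1 to 1. In form: [[dx, dy, dz, rx, ry, rz], ...]. A call has 1 to 8 rows; each row is the pose to reach, as a shift and turn from the pose commanded when the call began, turning the shorter way round; what a row does not reach only later rows make up. A row lasts 1/12 s, in which the tool goes at most 41.7 mm and 7.16 degrees, less where a joint would pass 70% of its speed; a pose out of reach is approached as far as the arm can. A call with a number of a shift or a turn outside -1 to 1 is refused whole. A call with a gripper value outside its range is refused whole. OPENING is the opening, from -1 (shut) to 1 (fully open), so that 0 is half open, set as the call begins (- or left out, the last holds). The fingers move at their own pace and stop on an object; FORCE is the grip in N (left out, the last holds). Time passes only in rows, so rows that repeat a pose let the fingers close. It gives the time, the measured TCP pose, the force and the opening at its end, in the units of the state.
- bot.get_state(): the state, without advancing time (a new reading comes with each control period).
- bot.read_camera(name): name is "scene" or "top"; returns a dict with "pixels" (480x640x3 uint8, red, green, blue), "K" (3x3 intrinsics, pixels), "position" and "orientation" of the camera in the world. Camera axes: x right, y down, z forward; pixel columns grow to the right and rows downward; lengths in mm; the calibration is good to about 2 mm. A picture is of the moment at which its call begins. There is no depth.
- bot.finish_job(): hands the job in, once; it reports no verdict.
Trained networks look in a picture, given as the dict that the camera call returned (one of the last four; its "shot" number tells which), for a name from the list of things; names that differ only in an ending like _2 or _b are one class to them, and where a whole thing is asked for, a point or a joint stands for the part that bears it (a point fixed in the world has none). Each returns a list of dicts, best first, with "p" (0 to 1); they miss things now and then, are a little off and sometimes report something else, mostly with a low value. They report only what shows in the picture. A call takes as long as a camera call. They do not tell look-alikes from the thing itself.
- bot.find_in(picture, thing): "pixel" ([row, column] in pixels, amid what is visible of it).
- bot.silhouettes(picture, thing): "pixels" (480x640 bool, what is visible of it) and "pixel" ([row, column] in pixels, amid what is visible of it).
The state is a dict: "clock": time; "joint_positions": joint angles; "joint_velocities": joint speeds; "joint_torque": joint torques, N m; "ee_pos": TCP position; "ee_rot": TCP orientation; "ft_force": force on the tool from outside, world axes, zero at the start; "torque": the same for the moment, N m; "gripper_width": opening from 0.0 (shut) to 1.0 (fully open).
Only numpy, scipy, OpenCV 4.12 (cv2) and the standard library are available. Lean on these libraries where they do the work, as an engineer would, in place of code of your own. Each camera call takes 0.05 s, during which the arm holds its last target. There are 200 camera calls.

## Working session

There is one attempt and no reset: what is moved stays moved. The work goes in short steps, Python scripts to look and compute and a shell command to move; the robot and the scene stay as the last step left them, time stands still between calls to the robot, and variables do not carry over. Pictures are saved under pics/ and viewed, about 8 in all and at most 12, crops included, and the job is handed in when it is done.

```bash
mkdir -p pics; cat > h.py <<'E'
import numpy as np, cv2
from scipy.spatial.transform import Rotation as R
from rig import bot
def ray(p,rc):
    d=np.linalg.inv(p["K"])@[rc[1],rc[0],1.0]
    return np.array(p["position"],float), R.from_quat(p["orientation"]).apply(d)
def at(p,rc,z):
    o,d=ray(p,rc); return o+d*(z-o[2])/d[2]
def proj(p,X):
    c=R.from_quat(p["orientation"]).inv().apply(np.atleast_2d(X)-np.array(p["position"]))
    q=c@np.array(p["K"]).T; return (q[:,:2]/q[:,2:])[:,::-1]
def save(p,n,crop=None,s=1):
    im=p["pixels"][:,:,::-1]
    if crop: r0,r1,c0,c1=crop; im=im[r0:r1,c0:c1]
    cv2.imwrite("pics/"+n,cv2.resize(im,None,fx=s,fy=s,interpolation=cv2.INTER_CUBIC))
E
python3 - <<'E'
from h import *
a=bot.read_camera("scene");b=bot.read_camera("top")
cv2.imwrite("pics/a.png",np.hstack([cv2.resize(x["pixels"][:,:,::-1],(400,300)) for x in(a,b)])) if 0 else (save(a,"scene.png"),save(b,"top.png"))
for n,p in(("s",a),("t",b)):
    print(n,np.round(p["position"]),np.round(R.from_quat(p["orientation"]).as_matrix()[:,2],2),p["K"][0][0])
    for t in("crank_grip","crank_hub","shaft","jack","lift"):
        print(t,[(np.round(f["pixel"]).tolist(),round(f["p"],2)) for f in bot.find_in(p,t)[:4]])
print(bot.get_state())
E
```

```text
s [199. 547. 665.] [ 0.48 -0.58 -0.66] 495.59809689878756
crank_grip [([175.0, 296.0], 0.98), ([361.0, 281.0], 0.97), ([314.0, 331.0], 0.9)]
crank_hub [([360.0, 281.0], 0.8), ([173.0, 298.0], 0.77), ([313.0, 333.0], 0.73)]
shaft [([208.0, 435.0], 0.5)]
jack [([221.0, 398.0], 0.94)]
lift [([202.0, 379.0], 0.81)]
t [ 523.   36. 1113.] [ 0.11 -0.01 -0.99] 518.281338272831
crank_grip [([154.0, 404.0], 0.6), ([290.0, 268.0], 0.57)]
crank_hub [([155.0, 405.0], 0.88), ([294.0, 266.0], 0.84), ([284.0, 215.0], 0.57)]
shaft [([307.0, 418.0], 0.63)]
jack [([270.0, 405.0], 0.97)]
lift [([246.0, 406.0], 0.92), ([307.0, 418.0], 0.44)]
{'clock': 0.6, 'joint_positions': array([-1.32201270e+00,  2.38190254e-01, -1.35124731e-02,  1.31921594e+00,
       -1.42383983e-05,  1.57079000e+00]), 'joint_velocities': array([ 5.95800900e-04,  1.34661286e-03,  1.09140653e-03, -3.97350686e-04,
       -2.16186675e-04, -1.26890883e-05]), 'joint_torque': array([-1.55421974e-03, -5.38307726e+01,  3.46583462e+01,  2.97230625e-03,
       -1.65886240e-04,  9.50129788e-06]), 'ee_pos': array([ 129.2497217 , -508.78148722,  231.27647477]), 'ee_rot': array([ 9.92272915e-01,  1.24074407e-01, -1.46535865e-05, -5.98152749e-05]), 'ft_force': array([ 0.73154834,  0.03784882, -0.046266  ]), 'torque': array([0.04194408, 0.02393293, 0.04034266]), 'gripper_width': 1.0018863887457585}
```

View pics/scene.png

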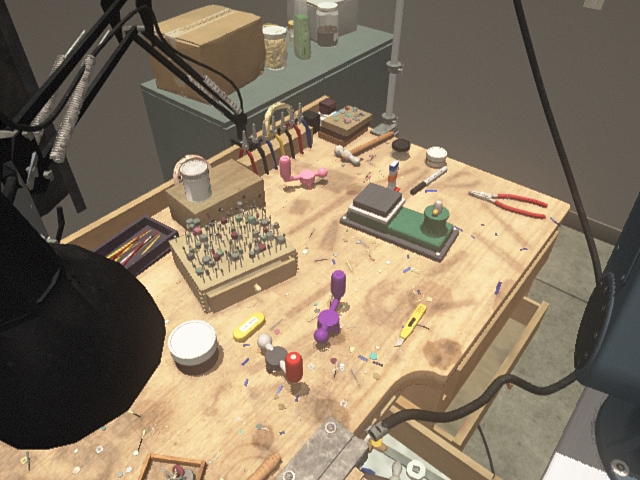

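View pics/top.png

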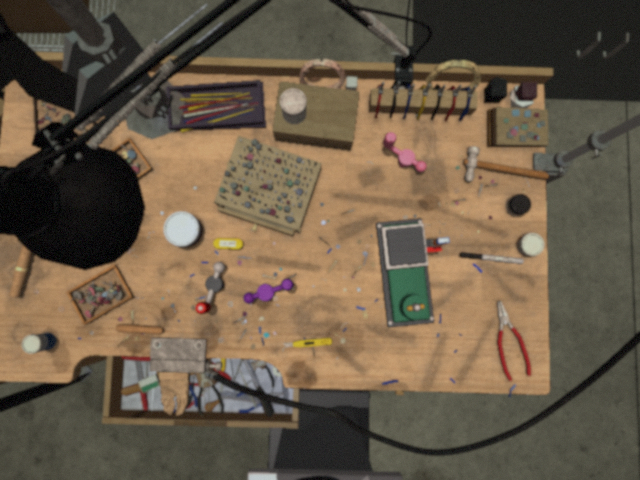

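Candidates: the red-grip crank is at scene (361,281) / top (290,210). Look-alikes are the purple one at scene (314,331) / top (290,268) and the pink one at scene (175,296) / top (154,404). I choose the red one and check it in a close crop.

```bash
python3 - <<'E'
from h import *
a=bot.read_camera("scene");b=bot.read_camera("top")
def crop(p,r,c,h=40): return cv2.resize(p["pixels"][r-h:r+h,c-h:c+h,::-1],(400,300) if 0 else (300,300),interpolation=cv2.INTER_CUBIC)
cv2.imwrite("pics/c1.png",np.vstack([np.hstack([crop(a,355,280),crop(b,288,210)]),np.hstack([crop(a,215,425),crop(b,305,415)])]))
for n,p,w in(("s",a,(330,400,240,320)),("t",b,(255,320,180,240)),("s",a,(190,240,410,450)),("t",b,(290,325,395,435))):
    r0,r1,c0,c1=w; im=p["pixels"][r0:r1,c0:c1]; hsv=cv2.cvtColor(im,cv2.COLOR_RGB2HSV)
    m=((hsv[...,0]<6)|(hsv[...,0]>172))&(hsv[...,1]>150)&(hsv[...,2]>80)
    ys,xs=np.nonzero(m); 
    if len(ys): print(n,"red",len(ys),ys.mean()+r0,xs.mean()+c0,ys.min()+r0,ys.max()+r0,xs.min()+c0,xs.max()+c0)
for p in(a,b):
    for t in("crank_grip","jack"):
        for f in bot.silhouettes(p,t): 
            m=f["pixels"]; ys,xs=np.nonzero(m); print(t,np.round(f["pixel"]),round(f["p"],2),m.sum(),ys.min(),ys.max(),xs.min(),xs.max())
            if t=="jack" and p is b: print(cv2.minAreaRect(np.c_[xs,ys].astype(np.float32)))
E
```

```text
s red 238 363.33193277310926 292.7436974789916 352 381 285 301
t red 75 307.4 201.37333333333333 302 313 196 206
crank_grip [313. 332.] 0.92 1136 269 343 314 346
crank_grip [361. 280.] 0.81 1215 334 383 257 302
crank_grip [173. 297.] 0.79 618 156 189 279 326
jack [222. 400.] 0.72 5293 161 261 340 458
jack [359. 283.] 0.38 1156 334 382 257 302
crank_grip [152. 404.] 0.9 606 133 172 383 427
crank_grip [290. 210.] 0.77 553 263 314 196 223
crank_grip [288. 267.] 0.72 583 279 304 243 294
jack [269. 402.] 0.59 5179 219 327 377 449
((416.8131103515625, 271.2138671875), (105.60701751708984, 71.10515594482422), 83.41805267333984)
```

View pics/c1.png

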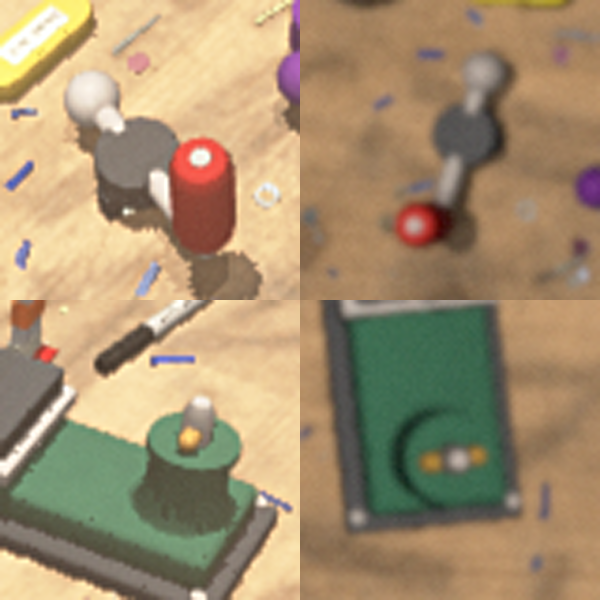

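The crop confirms the red-grip crank (dark steel hub, red sleeve, white cap at scene 357,293 / top 308,200). The shaft tip is at top (307,417) / scene (203,439), with the pin lying nearly across the image columns.

```bash
python3 - <<'E'
from h import *
a=bot.read_camera("scene");b=bot.read_camera("top")
def tri(ra,rb):
    o1,d1=ray(a,ra);o2,d2=ray(b,rb);A=np.c_[d1,-d2];s=np.linalg.lstsq(A,o2-o1,rcond=None)[0]
    p,q=o1+s[0]*d1,o2+s[1]*d2; return np.round((p+q)/2,1),round(np.linalg.norm(p-q),1)
for n,ra,rb,z in(("grip",(356.9,293.3),(308,200.1),84),("hub",(355.5,276.5),(284,214.3),31),("ball",(341.1,264.8),(267.7,219.3),27),("tip",(202.5,438.6),(307.1,417.1),99)):
    print(n,tri(ra,rb),np.round(at(a,ra,z),1),np.round(at(b,rb,z),1))
for rc in((308.2,409.9),(306.6,422.7)): print("pin",np.round(at(b,rc,87),1))
for rc in((322.9,390.2),(318.3,431.8)): print("corner",np.round(at(b,rc,12),1))
print("pinS",np.round(at(a,(175+138/3.75,385+190/3.75),87),1))
E
```

```text
grip (array([484.7, 256.4,  86.4]), np.float64(0.8)) [486.2 255.4  84. ] [484.3 256.6  84. ]
hub (array([533.3, 242.1,  30. ]), np.float64(2.5)) [533.8 243.3  31. ] [532.3 241.1  31. ]
ball (array([567.1, 233.4,  28.3]), np.float64(1.9)) [568.7 233.3  27. ] [566.4 233.1  27. ]
tip (array([ 497.4, -166.9,   99.4]), np.float64(0.4)) [ 497.7 -167.2   99. ] [ 497.2 -167.    99. ]
pin [ 494.4 -155.2   87. ]
pin [ 498.2 -180.5   87. ]
corner [ 460.6 -127.9   12. ]
corner [ 472.4 -215.6   12. ]
pinS [ 494.1 -153.6   87. ]
```

```bash
python3 -m creep '[[0.356,0.765,-0.03,0,0,0.166],[0.356,0.765,-0.03,0,0,0.166],[0.356,0.765,-0.03,0,0,0.166],[0.356,0.765,-0.03,0,0,0.166],[0.356,0.765,-0.03,0,0,0.166],[0.356,0.765,-0.03,0,0,0.166],[0.356,0.765,-0.03,0,0,0.166],[0.356,0.765,-0.03,0,0,0.166]]' 1 60
python3 - <<'E'
from h import *
s=bot.get_state(); print(s["ee_pos"],R.from_quat(s["ee_rot"]).as_matrix()[:,1], s["joint_positions"])
# lamp estimate: purely from the first pictures
E
```

```text
clock: 1.67
ee_pos: [270.0, -205.1, 219.6]
ee_rot: [0.81, 0.587, 0.0, 0.0]
ft_force: [1.4, -0.8, 1.0]
gripper_width: 1.002
[ 269.99024441 -205.05507682  219.61196338] [ 9.50271059e-01 -3.11422653e-01  9.19148605e-04] [-6.49574714e-01 -7.95017626e-02 -3.98407703e-01  1.25092824e+00
  3.00386027e-05  1.23791166e+00]
```

```bash
python3 -m creep '[[0.215,0.461,-0.02,0,0,0.006],[0.215,0.461,-0.02,0,0,0.006],[0.215,0.461,-0.02,0,0,0.006],[0.215,0.461,-0.02,0,0,0.006],[0.215,0.461,-0.02,0,0,0.006],[0.215,0.461,-0.02,0,0,0.006],[0.215,0.461,-0.02,0,0,0.006],[0.215,0.461,-0.02,0,0,0.006]]'
python3 -c "
from h import *
s=bot.get_state(); print(s['ee_pos'],R.from_quat(s['ee_rot']).as_euler('ZYX',degrees=True),s['joint_positions'])"
```

```text
clock: 2.33
ee_pos: [411.0, 97.5, 206.5]
ee_rot: [0.8, 0.6, 0.0, 0.0]
ft_force: [2.1, -0.9, -0.6]
gripper_width: 0.998
[410.98037481  97.47919441 206.52692725] [ 7.37462916e+01 -1.91348396e-02  1.79956055e+02] [ 2.32947737e-01  7.29156003e-02 -2.80974932e-01  1.21607395e+00
 -8.84725025e-05  2.08742488e+00]
```

```bash
python3 -m creep '[[0.074,0.159,-0.06,0,0,0],[0.074,0.159,-0.06,0,0,0],[0.074,0.159,-0.06,0,0,0],[0.074,0.159,-0.06,0,0,0],[0.074,0.159,-0.06,0,0,0],[0.074,0.159,-0.06,0,0,0],[0.074,0.159,-0.06,0,0,0]]'
python3 - <<'E'
from h import *
a=bot.read_camera("scene");b=bot.read_camera("top");s=bot.get_state(); print(s['ee_pos'],R.from_quat(s['ee_rot']).as_euler('ZYX',degrees=True))
A=cv2.resize(a["pixels"][250:450,180:380,::-1],(400,400));B=cv2.resize(b["pixels"][210:350,140:280,::-1],(400,400))
cv2.imwrite("pics/g1.png",np.hstack([A,B]))
E
```

```text
clock: 2.92
ee_pos: [484.2, 254.6, 145.4]
ee_rot: [0.8, 0.6, -0.001, -0.0]
ft_force: [0.3, -1.1, 0.7]
gripper_width: 1.001
[484.21814738 253.37330197 146.58011307] [ 7.36992282e+01  2.53116088e-02 -1.79986637e+02]
```

View pics/g1.png

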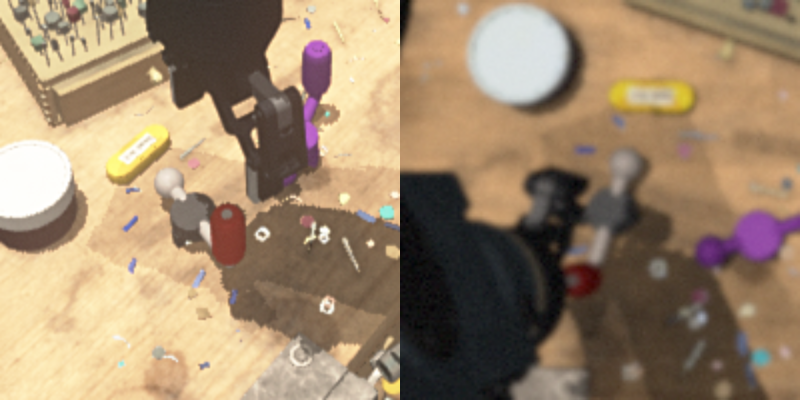

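```bash
python3 - <<'E'
from h import *
b=bot.read_camera("top");a=bot.read_camera("scene");s=bot.get_state();e=s['ee_pos'];print(e)
u=np.array([np.cos(np.radians(-16)),np.sin(np.radians(-16)),0])
for p in(b,a):print(np.round(proj(p,[e+50*u+[0,0,13],e-50*u+[0,0,13]])))
E
```

```text
[484.45348042 253.09672882 147.08891519]
[[283. 202.]
 [336. 184.]]
[[298. 274.]
 [348. 315.]]
```

```bash
python3 -m creep '[[0,0.002,-0.04,0,0,0],[0,0.002,-0.08,0,0,0],[0,0.002,-0.103,0,0,0],[0,0.002,-0.103,0,0,0],[0,0.002,-0.103,0,0,0]]'
python3 -m creep '[[0,0,0,0,0,0],[0,0,0,0,0,0],[0,0,0,0,0,0],[0,0,0,0,0,0],[0,0,0,0,0,0],[0,0,0,0,0,0],[0,0,0,0,0,0],[0,0,0,0,0,0]]' -1 80
python3 - <<'E'
from h import *
a=bot.read_camera("scene");s=bot.get_state(); print(s['ee_pos'],s['gripper_width'],s['ft_force'])
save(a,"g2.png",(270,430,200,360),3)
E
```

```text
clock: 3.53
ee_pos: [484.1, 255.1, 43.6]
ee_rot: [0.8, 0.599, -0.001, -0.0]
ft_force: [0.5, 0.8, 1.1]
gripper_width: 0.997
clock: 4.2
ee_pos: [484.9, 256.4, 44.1]
ee_rot: [0.8, 0.6, 0.001, -0.0]
ft_force: [-1.4, -0.2, 7.0]
gripper_width: 0.269
[484.83567896 256.40310099  44.10248442] 0.27295598715514735 [-2.00771304  0.10352821  6.8594379 ]
```

View pics/g2.png

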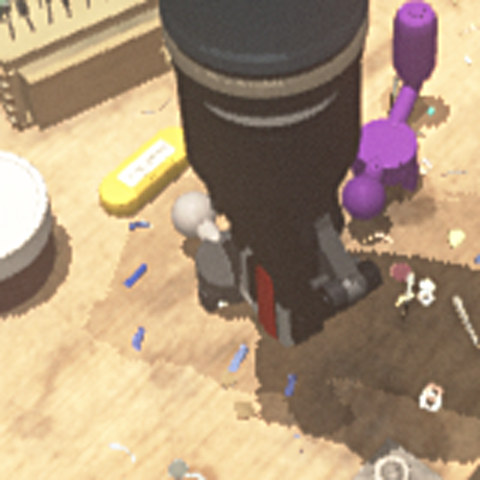

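```bash
python3 -m creep '[[0,0,0.02,0,0,0],[0,0,0.05,0,0,0],[0,0,0.09,0,0,0],[0,0,0.13,0,0,0],[0,-0.02,0.13,0,0,-0.01],[0,-0.05,0.13,0,0,-0.025],[0,-0.08,0.13,0,0,-0.04],[0,-0.11,0.13,0,0,-0.055]]'
python3 - <<'E'
from h import *
a=bot.read_camera("scene");b=bot.read_camera("top");s=bot.get_state(); print(s['ee_pos'],s['gripper_width'],s['ft_force'],R.from_quat(s['ee_rot']).as_euler('ZYX',degrees=True))
A=cv2.resize(a["pixels"][200:400,220:420,::-1],(400,400));B=cv2.resize(b["pixels"][210:350,170:310,::-1],(400,400))
cv2.imwrite("pics/g3.png",np.hstack([A,B]))
E
```

```text
clock: 4.92
ee_pos: [484.3, 145.2, 173.5]
ee_rot: [0.892, 0.452, 0.0, -0.0]
ft_force: [-0.2, -0.8, -0.8]
gripper_width: 0.269
[483.93552035 142.77451799 173.43593774] 0.2722958030005808 [-1.25072701  0.29272609 -0.78295881] [5.35204462e+01 8.62378296e-02 1.79990019e+02]
```

View pics/g3.png

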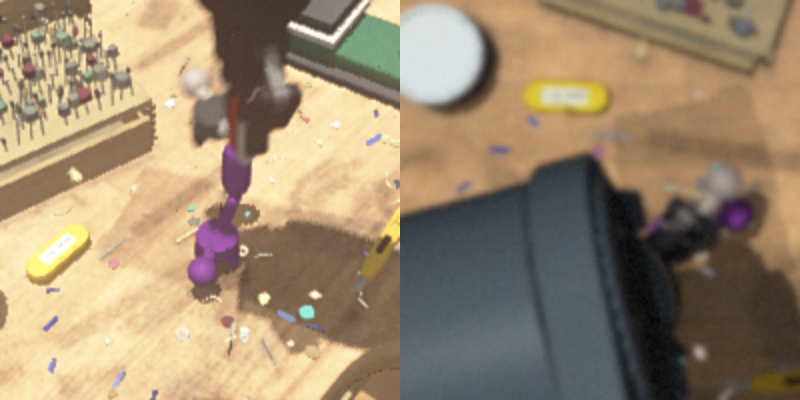

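```bash
python3 -m creep '[[0.001,-0.035,0,0,0,-0.019],[0.003,-0.07,0,0,0,-0.038],[0.004,-0.105,0,0,0,-0.057],[0.006,-0.14,0,0,0,-0.076],[0.007,-0.175,0,0,0,-0.095],[0.009,-0.21,0,0,0,-0.114],[0.01,-0.245,0,0,0,-0.132],[0.0105,-0.261,0,0,0,-0.141]]'
python3 -m creep '[[0,0,0,0,0,0],[0,0,0,0,0,0],[0,0,0,0,0,0],[0,0,0,0,0,0],[0,0,0,0,0,0]]'
python3 - <<'E'
from h import *
a=bot.read_camera("scene");b=bot.read_camera("top");s=bot.get_state(); print(s['ee_pos'],s['gripper_width'],s['ft_force'],R.from_quat(s['ee_rot']).as_euler('ZYX',degrees=True),s['joint_positions'])
A=cv2.resize(a["pixels"][130:270,350:490,::-1],(400,400));B=cv2.resize(b["pixels"][250:370,370:490,::-1],(400,400))
cv2.imwrite("pics/g4.png",np.hstack([A,B]))
x=np.array([497.3,-167,132+31]); print(proj(a,[x,x-[0,0,31]]),proj(b,[x]))
E
```

```text
clock: 5.68
ee_pos: [495.1, -118.0, 173.3]
ee_rot: [1.0, 0.024, 0.0, 0.0]
ft_force: [1.6, 0.6, -1.7]
gripper_width: 0.267
clock: 6.1
ee_pos: [495.1, -113.8, 173.3]
ee_rot: [1.0, 0.029, -0.0, -0.0]
ft_force: [-0.5, 0.5, -1.7]
gripper_width: 0.269
[ 495.17643957 -114.01010304  173.40420307] 0.2694603404627738 [-0.00987152  0.09220468 -1.72751557] [ 3.25897839e+00 -5.36055326e-03 -1.79989805e+02] [-2.26416561e-01  2.36166383e-01 -1.67428899e-01  1.16716095e+00
  1.96991036e-04  2.85829619e+00]
[[174.15031483 444.45174507]
 [188.28820483 441.61879453]] [[308.1368436  424.11165051]]
```

View pics/g4.png

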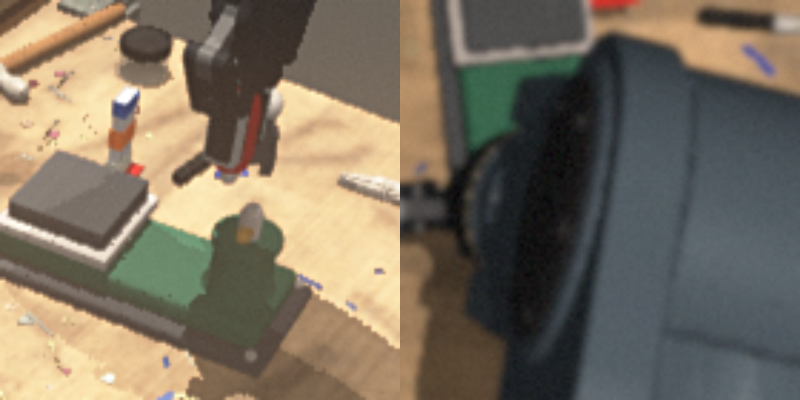

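```bash
python3 -m creep '[[-0.0005,-0.003,-0.01,0,0,0],[-0.0005,-0.003,-0.02,0,0,0],[-0.0005,-0.003,-0.025,0,0,0],[-0.0005,-0.003,-0.03,0,0,0],[-0.0005,-0.003,-0.035,0,0,0],[-0.0005,-0.003,-0.038,0,0,0],[-0.0005,-0.003,-0.038,0,0,0]]'
python3 -m creep '[[0,0,-0.002,0,0,0],[0,0,-0.004,0,0,0],[0,0,-0.006,0,0,0],[0,0,-0.008,0,0,0],[0,0,-0.009,0,0,0]]'
python3 -m creep '[[0,0,-0.002,0,0,0],[0,0,-0.004,0,0,0],[0,0,-0.004,0,0,0]]'
```

```text
clock: 6.78
ee_pos: [498.6, -117.0, 139.3]
ee_rot: [1.0, 0.028, 0.005, -0.0]
ft_force: [0.4, 11.7, 35.7]
gripper_width: 0.269
clock: 7.2
ee_pos: [495.3, -117.7, 127.0]
ee_rot: [1.0, 0.028, 0.001, 0.0]
ft_force: [-0.1, -0.9, -1.4]
gripper_width: 0.268
clock: 7.45
ee_pos: [494.5, -117.8, 121.9]
ee_rot: [1.0, 0.027, -0.0, -0.0]
ft_force: [-0.8, 2.3, 6.1]
gripper_width: 0.266
```

```bash
python3 - <<'E'
from h import *
a=bot.read_camera("scene");b=bot.read_camera("top");s=bot.get_state(); print(s['ee_pos'],s['ft_force'],s['torque'],R.from_quat(s['ee_rot']).as_euler('ZYX',degrees=True))
save(a,"g5.png",(140,280,360,500),4)
x=np.array([497.3,-167,77+31]); print(proj(a,[x,x-[0,0,31],x-[0,18,0],x-[0,18,31]]))
E
```

```text
[ 494.46047272 -117.87116887  122.08216567] [0.38138227 2.06639846 5.32615796] [0.26599402 0.03880221 0.00938952] [ 3.13768827e+00  2.59869564e-02 -1.79970292e+02]
[[198.80122248 439.51219595]
 [211.85571734 436.89633614]
 [194.34860356 444.25678994]
 [207.35726038 441.5671076 ]]
```

View pics/g5.png

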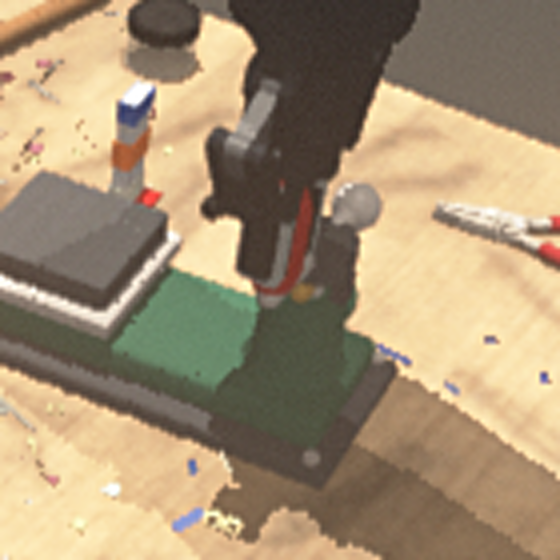

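```bash
python3 -m creep '[[0.0089,-0.0003,0,0,0,0],[0.0174,-0.0021,0,0,0,0],[0.0255,-0.0054,0,0,0,0],[0.0329,-0.01,0,0,0,0],[0.0394,-0.0158,0,0,0,0],[0.0447,-0.0227,0,0,0,0],[0.0488,-0.0304,0,0,0,0],[0.0515,-0.0387,0,0,0,0]]'
python3 -c "
from h import *
s=bot.get_state(); print(s['ee_pos'],s['ft_force'],s['torque'],s['gripper_width'],R.from_quat(s['ee_rot']).as_euler('ZYX',degrees=True)[0])"
```

```text
clock: 8.22
ee_pos: [547.1, -156.4, 121.8]
ee_rot: [1.0, 0.028, 0.0, -0.001]
ft_force: [1.2, 5.4, 0.9]
gripper_width: 0.27
[ 547.07563019 -156.41432268  121.82927052] [1.19645214 5.4182816  0.94871711] [ 1.24315167 -0.11885956 -0.00733906] 0.26958555562374575 3.189511343211104
```

```bash
python3 -m creep '[[0.0012,-0.0086,0,0,0,0],[0.0009,-0.0173,0,0,0,0],[-0.0009,-0.0259,0,0,0,0],[-0.0042,-0.034,0,0,0,0],[-0.0088,-0.0413,0,0,0,0],[-0.0146,-0.0478,0,0,0,0],[-0.0215,-0.0532,0,0,0,0],[-0.0292,-0.0573,0,0,0,0]]'
python3 - <<'E'
from h import *
s=bot.get_state(); print(s['ee_pos'],s['ft_force'],s['torque'],s['gripper_width'])
a=bot.read_camera("scene"); save(a,"g6.png",(140,240,340,480),5)
E
```

```text
clock: 8.88
ee_pos: [517.2, -214.8, 121.9]
ee_rot: [1.0, 0.027, 0.0, -0.0]
ft_force: [5.1, 2.4, -4.3]
gripper_width: 0.27
[ 517.15263658 -214.75657399  121.89943757] [ 5.05289216  2.41831391 -4.33085128] [ 0.35893614 -1.1952932  -0.06703049] 0.2701979484895947
```

View pics/g6.png

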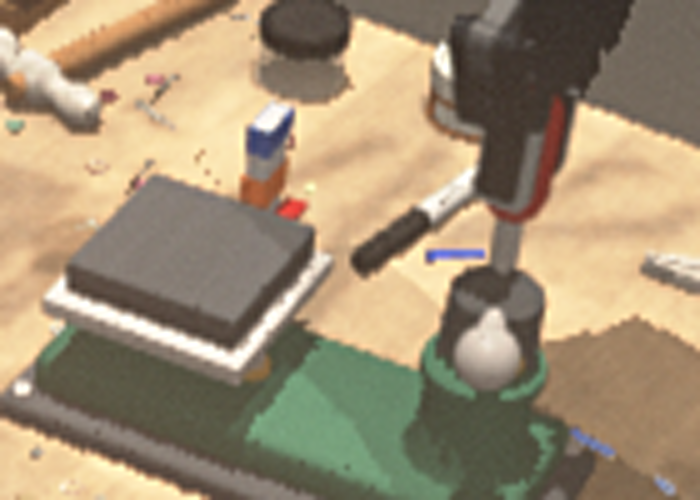

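```bash
cat > m.py <<'E'
from h import *
a=bot.read_camera("scene")
r0,c0=155,380; im=a["pixels"][r0:200,c0:410]; h=cv2.cvtColor(im,cv2.COLOR_RGB2HSV).astype(int)
H,S,V=h[...,0],h[...,1],h[...,2]
for n,m in(("red",((H<5)|(H>172))&(S>170)&(V>120)),("orange",(H>=5)&(H<14)&(S>150)&(V>90)),("blue",(H>105)&(H<125)&(S>120))):
    k,l,st,ce=cv2.connectedComponentsWithStats(m.astype(np.uint8))
    if k<2: continue
    i=1+np.argmax(st[1:,4]); print(n,st[i,4],"row",r0+ce[i][1].round(1),"col",c0+ce[i][0].round(1),"rows",r0+st[i,1],r0+st[i,1]+st[i,3]-1)
# block top centroid by projection
g=cv2.cvtColor(a["pixels"],cv2.COLOR_RGB2GRAY)
t=np.radians(7.7);X=np.array([np.cos(t),np.sin(t),0]);Y=np.array([-np.sin(t),np.cos(t),0]);o=np.array([497.3,-167.2,0])
for z in(20,24,28,36): print(z,"blocktop ctr",proj(a,[o+125*X+[0,0,58+z]]).round(1))
E
python3 m.py
```

```text
red 11 row 181.1 col 397.6 rows 180 182
orange 34 row 177.2 col 392.2 rows 173 180
20 blocktop ctr [[191.  378.1]]
24 blocktop ctr [[189.3 378.2]]
28 blocktop ctr [[187.7 378.4]]
36 blocktop ctr [[184.4 378.7]]
```

```bash
python3 -m creep '[[-0.0083,-0.0027,0,0,0,0],[-0.0169,-0.0039,0,0,0,0],[-0.0256,-0.0036,0,0,0,0],[-0.0342,-0.0018,0,0,0,0],[-0.0422,0.0015,0,0,0,0],[-0.0496,0.0061,0,0,0,0],[-0.0561,0.0119,0,0,0,0],[-0.0561,0.0119,0,0,0,0]]'
python3 m.py
python3 - <<'E'
from h import *
s=bot.get_state(); print(s['ee_pos'],s['ft_force'],s['torque'])
a=bot.read_camera("scene"); save(a,"g7.png",(140,240,340,480),5)
E
```

```text
clock: 9.65
ee_pos: [459.6, -200.8, 122.5]
ee_rot: [1.0, 0.028, 0.0, -0.0]
ft_force: [4.9, 0.9, -3.7]
gripper_width: 0.271
red 12 row 176.1 col 398.2 rows 175 177
orange 7 row 174.6 col 395.3 rows 173 176
20 blocktop ctr [[191.  378.1]]
24 blocktop ctr [[189.3 378.2]]
28 blocktop ctr [[187.7 378.4]]
36 blocktop ctr [[184.4 378.7]]
[ 459.94037026 -201.07556635  122.53452931] [ 2.61221908  1.42570144 -2.97659454] [ 0.20480592 -0.87328384 -0.01487512]
```

View pics/g7.png

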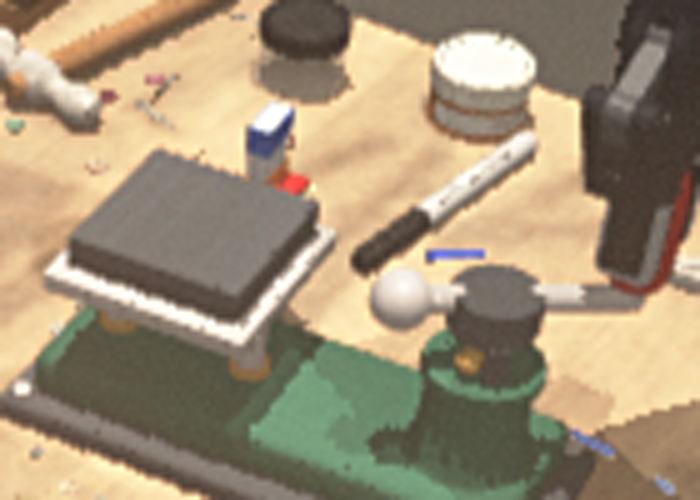

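The pointer is now at row 176.1. The orange band on the adjoining post face spans about rows 173–179, so the pointer is mid-band, and the block top suggests a lift of about 36 mm. Next I release and retreat upward.

```bash
python3 -m creep '[[0,0,0,0,0,0],[0,0,0,0,0,0],[0,0,0,0,0,0],[0,0,0,0,0,0],[0,0,0,0,0,0],[0,0,0,0,0,0],[0,0,0,0,0,0],[0,0,0,0,0,0]]' 1
python3 -m creep '[[0,0,0.02,0,0,0],[0,0,0.05,0,0,0],[0,0,0.08,0,0,0],[0,0,0.11,0,0,0],[-0.03,0,0.13,0,0,0],[-0.06,-0.03,0.13,0,0,0],[-0.09,-0.06,0.13,0,0,0],[-0.12,-0.09,0.13,0,0,0]]'
python3 -m creep '[[0,-0.04,0,0,0,0],[0,-0.08,0,0,0,0],[0,-0.12,0,0,0,0],[0,-0.16,0,0,0,0],[0,-0.16,0,0,0,0],[0,-0.16,0,0,0,0]]'
python3 m.py
python3 - <<'E'
from h import *
a=bot.read_camera("scene");b=bot.read_camera("top")
A=cv2.resize(a["pixels"][140:240,360:460,::-1],(400,400),interpolation=2);B=cv2.resize(b["pixels"][230:340,350:460,::-1],(400,400),interpolation=2)
cv2.imwrite("pics/g8.png",np.hstack([A,B])); print(bot.get_state()['ee_pos'])
E
```

```text
clock: 10.42
ee_pos: [460.8, -202.1, 122.3]
ee_rot: [1.0, 0.027, -0.0, -0.0]
ft_force: [0.7, -0.1, 0.5]
gripper_width: 0.998
clock: 11.08
ee_pos: [341.4, -290.9, 253.0]
ee_rot: [1.0, 0.029, 0.001, 0.0]
ft_force: [1.4, -1.1, -0.0]
gripper_width: 1.005
clock: 11.58
ee_pos: [341.9, -452.1, 251.2]
ee_rot: [1.0, 0.026, -0.0, -0.001]
ft_force: [-0.4, 0.8, -0.4]
gripper_width: 1.0
red 12 row 176.1 col 398.2 rows 175 177
orange 7 row 174.6 col 395.3 rows 173 176
20 blocktop ctr [[191.  378.1]]
24 blocktop ctr [[189.3 378.2]]
28 blocktop ctr [[187.7 378.4]]
36 blocktop ctr [[184.4 378.7]]
[ 342.32899522 -449.50852434  252.35898965]
```

View pics/g8.png

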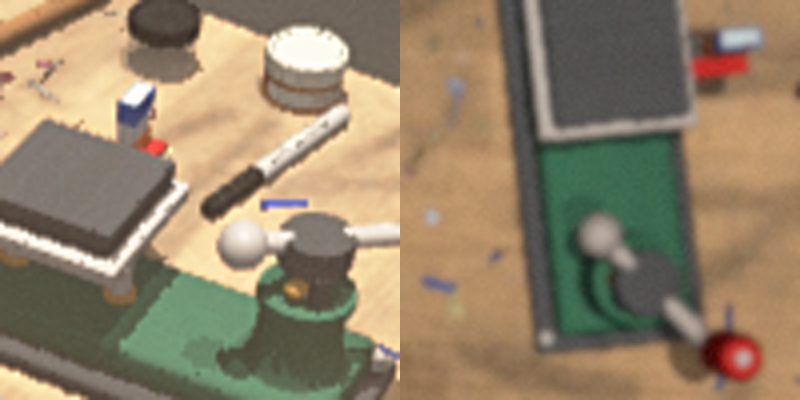

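```bash
python3 - <<'E'
from h import *
a=bot.read_camera("scene");b=bot.read_camera("top")
P=at(b,(248.2,438),80);T=at(b,(230+40/3.636,350+340/3.636),106);print("pointer",P.round(),"post top",T.round())
def z_of(xy,row):
    zs=np.arange(40,125,.5);r=proj(a,np.c_[np.tile(xy,(len(zs),1)),zs])[:,0];return zs[np.argmin(abs(r-row))]
print("pointer z from scene", [z_of(at(b,(248,c),80)[:2],176.1) for c in(435,438,443)])
# post column profile on the middle (g6 rows, pointer out of the way): blue top.. from front -x face centre
for c in(391,392,393,394): 
    h=cv2.cvtColor(a["pixels"][158:186,c:c+1],cv2.COLOR_RGB2HSV)[:,0]; print(c,[tuple(int(v) for v in x) for x in h])
X=T[:2]+[-6,6]
print("post col/rows:",[(z,proj(a,[[*X,z]])[0].round(1).tolist()) for z in(106,94,90,86,78,70,62)])
E
```

```text
pointer [ 615. -212.   80.] post top [ 627. -217.  106.]
pointer z from scene [np.float64(87.0), np.float64(83.5), np.float64(78.5)]
391 [(18, 85, 240), (18, 86, 238), (19, 89, 241), (20, 85, 247), (19, 70, 243), (174, 5, 232), (0, 0, 255), (128, 9, 237), (115, 93, 135), (116, 104, 103), (117, 86, 107), (118, 89, 109), (120, 66, 109), (175, 13, 118), (15, 38, 133), (15, 35, 133), (11, 33, 132), (13, 27, 132), (17, 35, 132), (15, 28, 129), (14, 30, 129), (15, 27, 130), (12, 25, 131), (11, 28, 129), (11, 33, 132), (15, 28, 128), (13, 31, 131), (21, 25, 130)]
392 [(16, 91, 236), (18, 88, 240), (19, 90, 242), (19, 67, 241), (173, 4, 232), (0, 0, 255), (0, 0, 255), (30, 1, 255), (122, 31, 138), (117, 88, 102), (118, 84, 106), (118, 84, 109), (117, 87, 105), (115, 41, 117), (15, 38, 136), (12, 33, 138), (12, 28, 138), (13, 39, 136), (12, 72, 135), (17, 27, 130), (16, 25, 130), (13, 24, 127), (13, 28, 129), (13, 28, 129), (15, 28, 128), (13, 28, 127), (17, 28, 127), (18, 30, 129)]
393 [(15, 95, 203), (18, 91, 241), (19, 70, 237), (165, 4, 232), (90, 1, 255), (30, 1, 255), (0, 0, 255), (0, 0
[... 207 characters left out ...]
 (10, 23, 131), (11, 27, 130), (16, 30, 129), (16, 29, 130), (17, 27, 131), (14, 29, 132), (15, 27, 130)]
394 [(14, 82, 155), (16, 79, 233), (18, 20, 231), (0, 0, 255), (30, 1, 255), (30, 1, 255), (0, 0, 255), (30, 6, 255), (117, 45, 146), (120, 80, 93), (117, 81, 95), (120, 71, 101), (120, 35, 108), (176, 15, 118), (13, 30, 135), (14, 41, 138), (11, 97, 152), (10, 153, 160), (10, 150, 146), (10, 70, 139), (13, 18, 125), (18, 24, 128), (17, 31, 132), (16, 29, 132), (17, 28, 128), (18, 29, 131), (15, 28, 128), (13, 27, 133)]
post col/rows: [(106, [166.3, 396.0]), (94, [171.2, 395.4]), (90, [172.9, 395.2]), (86, [174.5, 395.0]), (78, [177.7, 394.7]), (70, [180.9, 394.3]), (62, [184.0, 393.9])]
```

```bash
python3 - <<'E'
from h import *
a=bot.read_camera("scene");b=bot.read_camera("top")
w=b["pixels"][235:265,425:465];h=cv2.cvtColor(w,cv2.COLOR_RGB2HSV);m=((h[...,0]<5)|(h[...,0]>172))&(h[...,1]>170);y,x=np.nonzero(m);print("top red",235+y.min(),235+y.max(),y.mean()+235,425+x.min(),425+x.max(),len(y))
r=235+y.mean()
w=a["pixels"][168:184,385:410];h=cv2.cvtColor(w,cv2.COLOR_RGB2HSV);m=((h[...,0]<5)|(h[...,0]>172))&(h[...,1]>150);yy,xx=np.nonzero(m);print("scene red",[(168+i,385+j) for i,j in zip(yy,xx)])
for c in(432,438,442,446):
    for z in(72,78,84): print(c,z,proj(a,[at(b,(r,c),z)]).round(1)[0])
E
```

```text
top red 245 250 247.47826086956522 431 444 69
scene red [(np.int64(175), np.int64(397)), (np.int64(175), np.int64(398)), (np.int64(175), np.int64(399)), (np.int64(175), np.int64(400)), (np.int64(176), np.int64(396)), (np.int64(176), np.int64(397)), (np.int64(176), np.int64(398)), (np.int64(176), np.int64(399)), (np.int64(176), np.int64(400)), (np.int64(176), np.int64(401)), (np.int64(177), np.int64(396)), (np.int64(177), np.int64(397)), (np.int64(177), np.int64(398)), (np.int64(177), np.int64(399)), (np.int64(177), np.int64(400)), (np.int64(178), np.int64(398))]
432 72 [182.7 393.8]
432 78 [180.7 393.9]
432 84 [178.7 394.1]
438 72 [180.1 396.9]
438 78 [178.1 397. ]
438 84 [176.1 397.1]
442 72 [178.3 398.9]
442 78 [176.3 399. ]
442 84 [174.3 399.2]
446 72 [176.6 400.9]
446 78 [174.6 401. ]
446 84 [172.6 401.2]
```

```bash
python3 -c "
from rig import bot
print(bot.finish_job())"
```

```text
the job is handed in; nothing more can be done
None
```

I fitted the red-grip crank onto the lift's shaft and wound it about 230° clockwise, free play included. I then opened the gripper, moved the arm well clear and handed the job in at about 12 s.

- **Pointer:** in the last pictures it sits at about z = 78.5 mm. I estimated the orange band at 70.5–86.5 mm, so the pointer is close to its middle. The block-top height suggests the lift is at about 36 mm, but I read that by eye, good to a few mm. The pointer did not move when I released the grip.
- **Crank:** it stands upright and seated on the shaft. The gripper height when it seated matched the expected depth to within about 1 mm.
- **Forces:** one wrist reading reached about 36 N when the hub first met the shaft tip. It then slid on, and later readings stayed below about 7 N. Readings are taken only at the end of each move, so a brief higher peak would not show.
- **Checks:** none failed or disagreed. The colour filter picked up only a little of the orange once the pointer covered it, so the band limits come partly from earlier pictures.

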